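Seat the feed trough and lock the slicer's length stop

TASK

Make the dough-log slicer ready: set its loose wooden feed trough down over the two pegs of the slicer's base, flat and fully home, and let go of it. Then push the spring-loaded stop leg along the rail towards the knife until the knife-side face of its stop plate is level with the broad dark mark, and while you hold the leg there squeeze its cam lever fully shut against the leg. Finish while still gripping the leg at the mark with the lever shut (do not let go), and leave the other things on the table where they are.

Things in the scene. Friction and masses are not known exactly. Their poses are not given: they have to be found in the camera images.
- trough_mid (a point): Loose wooden feed trough: a U channel open at both ends, 150 mm long (its y), 54 wide outside (its x), 42 high, walls 7 thick, 0.2 to 0.35 kg. This point is its centre, 21 mm above its underside; z up. Grip it across its width at mid-length. Turned half round it is the same and fits as well. Starts on the table left of the slicer, turned at most 0.5 rad from the world axes.
- ear_hole (a point): Centre of the upright 11 mm hole in one of the trough's two ears, at its underside: 40 mm along x and 45 along y from trough_mid; the other ear is at -40, -45. Ears are 26 x 30 mm, 8 mm thick, level with the underside.
- trough_seat (a point): Where trough_mid is when the trough is fully home on the slicer's base (axes as the slicer's; trough length along y, either way round). The base top that carries the trough is 21 mm below, 20 mm above the table. The knife frame (posts 110 mm apart, wooden handle, up to 218 mm above the table, 24 mm deep along y) stands 98 mm away towards -y.
- peg (a point): Foot, on the base top, of one of the two upright steel pegs: 40 mm along x, 45 along y from trough_seat; the other is at -40, -45. Each is 8 mm thick and 18 mm high with a tapered tip.
- slicer: Dough-log slicer, fixed to the table: aluminium base 140 (x) by 200 mm (y), knife frame, and a square 12 mm steel rail along its own -y, its axis 45 mm above the table, to an end bracket 52 mm high, 372 mm from the origin. Origin: middle of the base, at table height; x away from the robot, z up, yaw within 0.2 rad.
- length_mark (a point): Middle of the broad (4 mm) dark band around the rail, on the rail's axis, 87 mm from the knife; axes as the slicer's. The thin lines every 10 mm are only graduations. The leg is at the mark when the knife-side face of its stop plate is level with the middle of the band, to within 4 mm.
- stop_leg (a joint): Place of the stop leg along the rail, m: 0 at the outer end, growing along the slicer's +y towards the knife; 0.12 at the mark, 0.16 the limit. A spring inside the rail pushes it outwards with 40 N per metre of travel; sliding friction 2 N. So it takes 7 N to push it to the mark; let go there with the lever open, it springs back out.
- stop_face (a point): Middle of the stop leg's knife-side face on the rail's axis; axes as the slicer's; it must come to length_mark. The aluminium stop plate behind this face is 110 mm wide (x), 5 thick, and stands from 33 to 85 mm above the table.
- leg_grip (a point): Point in the leg's sleeve on the rail's axis, 45 mm above the table, 19 mm outboard (-y) of stop_face; axes as the slicer's. The sleeve is 22 mm wide (x), 26 high, and runs 66 mm outboard from the plate, with a leg and a rubber foot (36 mm wide, 7 high) below. Between plate and lever knuckle 47 mm of it are free for a finger on each side; a finger's flank can push the plate.
- cam_lever (a joint): Angle of the black cam lever on the leg, rad: 0 fully shut (flat along the sleeve's -x side), starts 0.42 to 0.60 open, limit 0.75; stays where left; 0.15 to 0.4 N m to shut. Pinched against the sleeve's +x side it shuts and clamps the leg; the turning cam rubs on the rail and may shift the leg a few mm. Shut, sleeve and lever are 33 mm wide (x from +11 to -22 of the axis), at 0.60 about 58 mm.
- lever_pivot (a point): Lever's upright pivot, in a knuckle 17 mm wide: 16.5 mm to -x of the rail's axis and 61 mm outboard of stop_face, 45 mm above the table. The lever reaches 48 mm from here towards the plate, 8 to 10 mm thick, 16 mm high; open, its tip is swung out to -x.
- lever_tip (a point): Centre of the cam lever's rounded tip (10 mm thick), 43 mm from the pivot, 45 mm above the table.

How it is judged:
On the way, in this order (a step that is already met when the one before it is completed fails the run):
1. the trough sits flat and fully home on both pegs and has been let go of (horizontal distance between trough_mid and trough_seat below 0.004 m and z of trough_mid in the frame of trough_seat below 0.0025 m and angle between trough_mid's own z axis and vertical below 0.05 rad and angle between the y axis of trough_mid and the y axis of trough_seat, either way round below 0.07 rad and contact force between the fingers and trough below 0.1 N), for 0.2 s.
2. the stop leg is at the mark while its lever is still open (value of joint stop_leg between 0.116 and 0.124 m and value of joint cam_lever above 0.2 rad and contact force between the fingers and stop_leg above 0.3 N), for 0.1 s.
3. the lever is shut with the leg held at the mark (value of joint stop_leg between 0.116 and 0.124 m and value of joint cam_lever below 0.08 rad and (contact force between the fingers and stop_leg_c0 above 3 N or contact force between the fingers and stop_leg_c1 above 3 N)), for 0.2 s.
At the end, for the whole second after the job is handed in: The trough is home on the pegs (within 4 mm, not more than 2.5 mm high, level); the stop leg is within 4 mm of the mark; the cam lever is shut (under 0.08 rad); the fingers still grip the leg (over 3 N on its sleeve or stop plate, not on the lever alone) (all of step 3 and horizontal distance between trough_mid and trough_seat below 0.004 m and z of trough_mid in the frame of trough_seat below 0.0025 m and angle between trough_mid's own z axis and vertical below 0.05 rad and angle between the y axis of trough_mid and the y axis of trough_seat, either way round below 0.07 rad); the arm keeps its last pose, push and grip.
It fails at once if one of the other things on the table (rolling pin, scraper, brush, mug, jar, three buns) is moved by more than 3 cm (distance of any of rolling_pin, scraper, brush, mug, jar, bun_a, bun_b, bun_c from where it was at the start of the episode above 0.03 m).
It also fails if it takes over 54 s, if anything falls off the work surface, if the arm or the gripper's body presses on something with over 40 N, if the wrist force passes 120 N, or if a joint passes its speed limit or range.

ROBOT

A 6-joint arm with a two-finger parallel gripper is mounted at the origin on the work surface. World frame = base frame: x ahead of the robot, y to its left, z up, the work surface at z = 0. Lengths are in m, angles in rad, forces in N, time in s.
With the tool pointing down it reaches from about 0.375 to 0.975 m from the base axis. Payload 3.8 kg.
Tool frame: the origin (TCP) lies on the centre line of the jaws, within the pads' length; the fingertips stand 17 mm ahead of it and the grasp point (between the pads) lies 2 mm behind it (bot.tip_extent is the distance from the TCP to the fingertips, in m); z points along the fingers, y is the line along which they close (so a half turn about z gives the same grasp; the last joint's range is limited). The gripper opens to 85 mm and grips with 20 to 120 N. Pads are 22 mm wide; open, the fingers measure 114 mm over their backs; the gripper's body (76 mm by 85 mm) begins 54 mm behind the grasp point. The pads swing forward as they close: fully open they stand 13 mm farther back than shut.
Start: joints at [1.188, 0.264, 1.604, -0, 1.274, -0.037], TCP at [0.229, 0.635, 0.214] pointing down, gripper open.
Joint ranges: [-2.63, 2.63], [-0.94, 2.18], [0.31, 2.57], [-1.31, 4.45], [0, 2.66], [-2.55, 2.55]. Speed limits (rad/s): [2.57, 2.57, 3.14, 3.14, 3.14, 3.14].

INTERFACE

Orientations are given as a rotation vector (axis times angle).
In Python, from workcell import readout, read_camera, finish_job, bot gives the robot as it stands.
- The arm moves only by the tool jog_arm, never from a script. Its argument "deltas" is one flat list of numbers, 7 for each row, row after row: the shift along the tool's x, y, z in m, then the turn, a rotation vector about the tool's x, y, z in degrees, then the gripper command: -1 is shut, 1 is fully open, values between are in proportion. A call has 1 to 8 rows; each row is the pose to reach, as a shift and turn from the pose commanded when the call began, along the tool's axes at that moment; what a row does not reach only later rows make up. A row lasts 1/10 s, in which the tool goes at most 50 mm and 8.59 degrees, less where a joint would pass 70% of its speed; a pose out of reach is approached as far as the arm can. A call with a gripper value outside its range is refused whole. The fingers move at their own pace and stop on an object; "squeeze" is the grip in N (left out, the last holds). Time passes only in rows, so rows that repeat a pose let the fingers close. It gives the time, the measured TCP pose, the force, the opening and the grip force at its end, in the units of the state.
- readout.read_state(): the state, without advancing time (a new reading comes with each control period).
- read_camera(name): name is "side" or "top" or "wrist"; returns a dict with "color" (400x640x3 uint8, blue, green, red), "fx", "fy", "cx", "cy" (pixels), "origin" and "attitude" of the camera in the world. Camera axes: x right, y down, z forward; pixel columns grow to the right and rows downward; lengths in m; the calibration is good to about 2 mm. A picture is of the moment at which its call begins. There is no depth.
- finish_job(): hands the job in; it is judged then, once.
The state is a dict: "time": time; "q": joint angles; "joint_vel": joint speeds; "joint_torque": joint torques, N m; "tool_pos": TCP position; "tcp_rot": TCP orientation; "wrist_force": force on the tool from outside, world axes, zero at the start; "torque": the same for the moment, N m; "width": opening from 0.0 (shut) to 1.0 (fully open); "grip_force": force on a finger pad.
Only numpy, scipy, OpenCV 4.12 (cv2) and the standard library are available. Lean on these libraries where they do the work, as an engineer would, in place of code of your own. Each camera call takes 0.05 s, during which the arm holds its last target. There are 200 camera calls.

## Working session

There is one attempt and no reset: what is moved stays moved. The work goes in short steps, Python scripts to look and compute and a tool call to move; the robot and the scene stay as the last step left them, time stands still between calls to the robot, and variables do not carry over. Pictures are saved under pics/ and viewed, at most 10 in all, crops included, and the job is handed in when it is done.

Besides the shell and the picture viewer there is one more tool, called after "Emit:" in YAML: its name, and indented under it one key for each argument. jog_arm: Moves the arm, as the interface text tells. Its arguments: {"type":"object","properties":{"deltas":{"type":"array"},"squeeze":{"type":"number"}},"required":["deltas"]}

```bash
ls; mkdir -p pics; python3 - <<'E'
from workcell import readout, read_camera, bot
import cv2,json
print(readout.read_state())
for n in("top","side"):
    c=read_camera(n); cv2.imwrite(f"pics/{n}0.png",c["color"])
    print(n,{k:c[k] for k in c if k!="color"})
print(bot.tip_extent)
E
```

```text
pics
{'time': 0.0, 'q': array([ 1.18810337e+00,  2.64763009e-01,  1.60540039e+00,  9.94732234e-06,
        1.27369584e+00, -3.69011357e-02]), 'joint_vel': array([ 0.0008493 ,  0.00124397, -0.00087157,  0.00082348,  0.0005234 ,
        0.00086   ]), 'joint_torque': array([ 3.31015026e-04, -5.15122283e+01, -3.67320013e+01,  2.33948167e-04,
        1.30187921e-02, -1.53498871e-05]), 'tool_pos': array([0.22849243, 0.63431881, 0.21254118]), 'tcp_rot': array([-0.54038779, -3.09427685,  0.00347863]), 'wrist_force': array([ 0.22144484, -0.28785855, -0.45590212]), 'torque': array([-0.03309082,  0.01304671, -0.00941227]), 'grip_force': 0.0, 'width': 0.999304156926694}
top {'fx': 407.1694681949333, 'fy': 407.1694681949333, 'cx': 324.76611494270134, 'cy': 196.8231261210894, 'origin': array([0.35092623, 0.05752716, 1.03892095]), 'attitude': array([-2.12191106,  2.09796743, -0.22634268])}
side {'fx': 447.5567543937114, 'fy': 447.5567543937114, 'cx': 312.6880125905434, 'cy': 203.18985340618772, 'origin': array([-0.02351351, -0.73844178,  0.69340845]), 'attitude': array([-2.0863245 ,  0.6326682 , -0.36614569])}
0.017
```

View pics/top0.png

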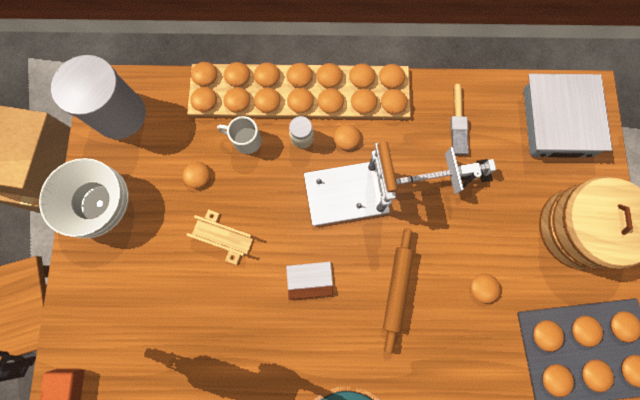

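View pics/side0.png

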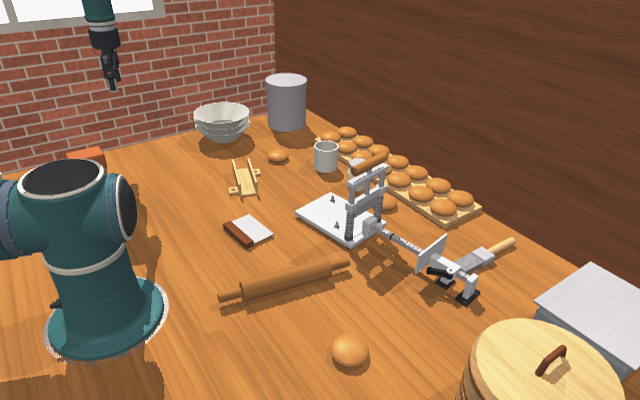

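The top view shows the trough at about (222,237) with ears at (212,216) and (234,257). The slicer base is about (347,193) with pegs near (319,182) and (360,206), and the leg is about (470,170). I'll enlarge this region.

```bash
cat > h.py <<'E'
import numpy as np,cv2
from scipy.spatial.transform import Rotation as R
from workcell import readout, read_camera, bot
def ray(c,u,v):
    d=R.from_rotvec(c["attitude"]).apply([(u-c["cx"])/c["fx"],(v-c["cy"])/c["fy"],1.]); return np.array(c["origin"]),d
def onz(c,u,v,z):
    o,d=ray(c,u,v); return o+d*(z-o[2])/d[2]
def proj(c,p):
    q=R.from_rotvec(c["attitude"]).inv().apply(np.array(p)-c["origin"]); return c["cx"]+c["fx"]*q[0]/q[2],c["cy"]+c["fy"]*q[1]/q[2]
def tri(c1,p1,c2,p2):
    o1,d1=ray(c1,*p1);o2,d2=ray(c2,*p2)
    s=np.linalg.lstsq(np.c_[d1,-d2],o2-o1,rcond=None)[0]
    a,b=o1+s[0]*d1,o2+s[1]*d2; return (a+b)/2,np.linalg.norm(a-b)
def motion(target,yaw_axis=None):
    """target TCP pos -> shift in tool axes"""
    s=readout.read_state(); return R.from_rotvec(s["tcp_rot"]).inv().apply(np.array(target)-s["tool_pos"])
E
python3 - <<'E'
from h import *
im=cv2.imread("pics/top0.png")
cv2.imwrite("pics/topA.png",np.hstack([cv2.resize(im[200:275,180:265],None,fx=4.6,fy=4.6,interpolation=cv2.INTER_CUBIC)[:345],cv2.resize(im[155:230,300:395],None,fx=4.2,fy=4.6,interpolation=cv2.INTER_CUBIC)]))
c=read_camera("top")
for u,v in[(222,237),(212,216),(234,257),(319,182),(360,206),(305,172)]:print(onz(c,u,v,.02).round(3))
im2=cv2.imread("pics/side0.png")
cv2.imwrite("pics/legA.png",np.hstack([cv2.resize(im[135:200,395:505],None,fx=3.6,fy=3.6,interpolation=cv2.INTER_CUBIC),cv2.resize(im2[230:310,385:485],None,fx=4,fy=2.925,interpolation=cv2.INTER_CUBIC)]))
E
```

```text
[0.465 0.314 0.02 ]
[0.518 0.342 0.02 ]
[0.415 0.281 0.02 ]
[0.61  0.073 0.02 ]
[ 0.548 -0.033  0.02 ]
[0.636 0.109 0.02 ]
```

View pics/topA.png

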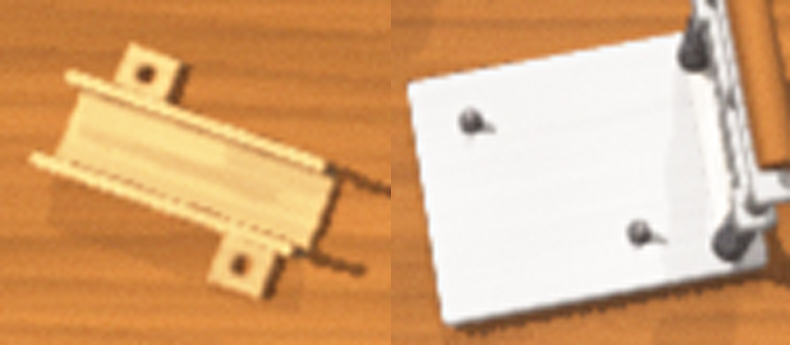

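Holes at (211.7,216.3) and (232.0,257.4); peg tips at (318.8,181.3) and (358.8,205.4); base left corners at (304.3,173.5) and (312.6,225.2).

```bash
python3 - <<'E'
from h import *
c=read_camera("top")
def pair(a,b,z):
    A,B=onz(c,*a,z),onz(c,*b,z); d=A-B
    # A = +x+y feature (40,45): B opposite
    yaw=np.arctan2(d[1],d[0])-np.arctan2(45,40)
    print(((A+B)/2).round(4),"len",np.linalg.norm(d).round(4),"yaw",yaw.round(3)); return (A+B)/2,yaw
t,ty=pair((211.7,216.3),(232.0,257.4),.006)
s,sy=pair((318.8,181.3),(358.8,205.4),.036)
P,Q=onz(c,304.3,173.5,.02),onz(c,312.6,225.2,.02); print(P,Q,np.linalg.norm(P-Q),np.arctan2(*(P-Q)[[1,0]]))
Z=R.from_euler('z',sy)
print("seat from corner",Q+Z.apply([.07,-.10,0]))
print("leg_grip guess out: seat y from",s)
st=readout.read_state();Rt=R.from_rotvec(st["tcp_rot"]).as_matrix();print(Rt.round(3))
print("shift to above trough z .16",motion([t[0],t[1],.16]))
# pixel tests for both views later
E
```

```text
[0.4672 0.3179 0.006 ] len 0.1191 yaw -0.333
[0.5768 0.0224 0.036 ] len 0.1183 yaw 0.183
[0.63185289 0.11108721 0.02      ] [0.49707941 0.08723359 0.02      ] 0.13686813324381228 0.17517633011928382
seat from corner [0.58410749 0.00164087 0.02      ]
leg_grip guess out: seat y from [0.57676191 0.0223558  0.036     ]
[[-0.941  0.339 -0.001]
 [ 0.339  0.941 -0.001]
 [ 0.    -0.002 -1.   ]]
shift to above trough z .16 [-0.33180881 -0.21699395  0.05333925]
```

View pics/legA.png

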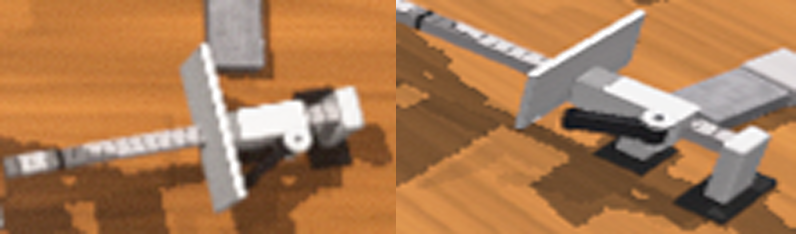

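Seat near (0.577,0.022), yaw 0.18; trough at (0.467,0.318), yaw -0.333. The lengths check out to 1–2 %. The leg crop shows the plate, the sleeve and the black lever open to -x. Next, above the trough.

Emit:
jog_arm:
  deltas: [-0.33,-0.217,0.03,0,0,68,1,-0.33,-0.217,0.03,0,0,68,1,-0.33,-0.217,0.03,0,0,68,1,-0.33,-0.217,0.03,0,0,68,1,-0.33,-0.217,0.03,0,0,68,1,-0.33,-0.217,0.03,0,0,68,1,-0.33,-0.217,0.03,0,0,68,1,-0.33,-0.217,0.03,0,0,68,1]

```text
time: 1.0
tool_pos: [0.4666, 0.317, 0.1837]
tcp_rot: [2.185, 2.257, 0.0]
wrist_force: [0.8, 0.8, -0.0]
width: 1.001
grip_force: 0.0
```

Emit:
jog_arm:
  deltas: [0,0,0,0,0,21.3,1,0,0,0,0,0,21.3,1,0,0,0,0,0,21.3,1,0,0,0,0,0,21.3,1,0,0,0,0,0,21.3,1]

```text
time: 1.5
tool_pos: [0.4656, 0.319, 0.1838]
tcp_rot: [-2.558, -1.824, 0.0]
wrist_force: [0.2, 0.7, 0.1]
width: 1.001
grip_force: 0.0
```

```bash
python3 - <<'E'
from h import *
c=read_camera("wrist"); cv2.imwrite("pics/w1.png",c["color"]); s=readout.read_state()
print(s["time"],s["tool_pos"],s["q"].round(3)); Rt=R.from_rotvec(s["tcp_rot"]).as_matrix();print(Rt.round(3))
print(c["origin"],c["fx"], motion([.467,.318,s["tool_pos"][2]]))
import pickle;pickle.dump(c,open("w1.pkl","wb"))
E
```

```text
1.55 [0.46556213 0.31905453 0.1837726 ] [ 0.557  0.077  1.878 -0.     1.187  0.889]
[[ 0.326  0.945 -0.   ]
 [ 0.945 -0.326 -0.   ]
 [-0.    -0.    -1.   ]]
[0.48823778 0.37960616 0.34426702] 287.68143253978167 [-5.28634226e-04  1.70295125e-03 -7.42753055e-08]
```

View pics/w1.png

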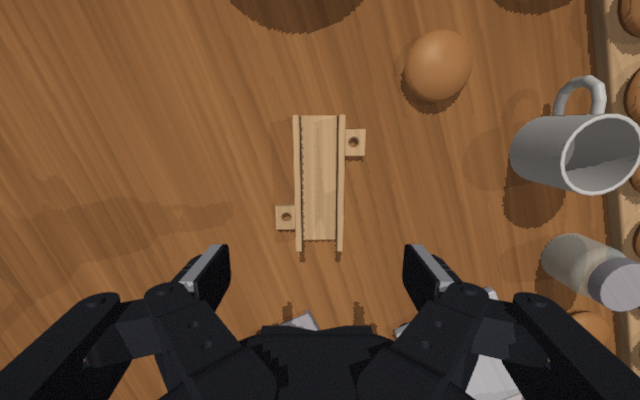

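Trough aligned in the wrist view; holes at (353,142) and (286.5,216.5).

```bash
python3 - <<'E'
from h import *
import pickle;c=pickle.load(open("w1.pkl","rb"))
A,B=onz(c,353,142,.006),onz(c,286.5,216.5,.006);d=A-B;m=(A+B)/2
print(m,np.linalg.norm(d),np.arctan2(d[1],d[0])-np.arctan2(45,40), motion([m[0],m[1],.027]))
E
```

```text
[0.46986399 0.31665252 0.006     ] 0.1200980777054514 -0.32456866996577005 [-0.00084019  0.00486567  0.15677226]
```

Emit:
jog_arm:
  deltas: [-0.001,0.004,0.08,0,0,-0.4,1,-0.001,0.004,0.08,0,0,-0.4,1,-0.001,0.004,0.13,0,0,-0.4,1,-0.001,0.004,0.156,0,0,-0.4,1,-0.001,0.004,0.156,0,0,-0.4,1,-0.001,0.004,0.156,0,0,-0.4,-1,-0.001,0.004,0.156,0,0,-0.4,-1,-0.001,0.004,0.156,0,0,-0.4,-1]
  squeeze: 40

```text
time: 2.35
tool_pos: [0.4711, 0.3181, 0.0305]
tcp_rot: [2.552, 1.831, 0.007]
wrist_force: [0.7, 0.7, 0.4]
width: 0.514
grip_force: 0.0
```

Emit:
jog_arm:
  deltas: [0,0,0,0,0,0,-1,0,0,0,0,0,0,-1,0,0,0,0,0,0,-1,0,0,0,0,0,0,-1,0,0,-0.03,0,0,0,-1,0,0,-0.1,0,0,0,-1,0,0,-0.15,0,0,0,-1,0,0,-0.15,0,0,0,-1]

```text
time: 3.15
tool_pos: [0.4718, 0.3184, 0.1839]
tcp_rot: [2.552, 1.83, 0.014]
wrist_force: [1.0, 0.0, 0.7]
width: 0.005
grip_force: 0.0
```

```bash
python3 - <<'E'
from h import *
import pickle
c=read_camera("wrist"); cv2.imwrite("pics/w2.png",c["color"]); s=readout.read_state();pickle.dump((c,s),open("w2.pkl","wb"))
print(s["time"],s["tool_pos"],s["q"].round(3),s["width"],s["grip_force"],s["wrist_force"]); Rt=R.from_rotvec(s["tcp_rot"]).as_matrix();print(Rt.round(3))
print(motion([.577,.023,s["tool_pos"][2]]))
E
```

```text
3.2 [0.47285643 0.31907716 0.1860398 ] [0.55  0.079 1.872 0.    1.179 0.876] 0.00181130309441293 0.0 [ 0.23419948 -0.01155503  2.36167649]
[[ 0.321  0.947  0.01 ]
 [ 0.947 -0.321  0.006]
 [ 0.009  0.008 -1.   ]]
[-0.24702105  0.19361702 -0.00078778]
```

View pics/w2.png

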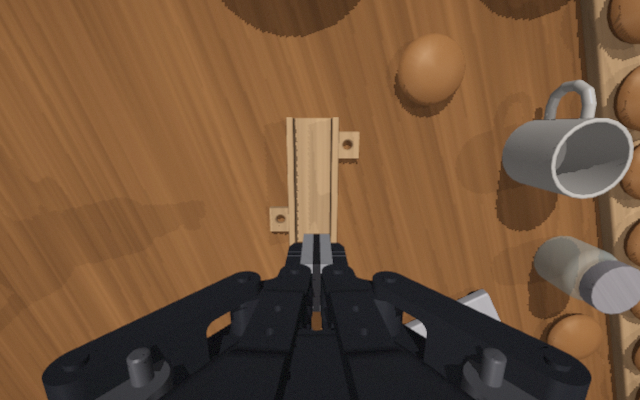

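The fingers closed on nothing: the trough still lies where it was (holes at (347,145) and (280,219)), and the closed tips are at about (317,238). I'll check the wrist calibration against the tool pose.

```bash
python3 - <<'E'
from h import *
import pickle;c,s=pickle.load(open("w2.pkl","rb"))
T=R.from_rotvec(s["tcp_rot"])
for z in(-.05,0,.017,.1,.155):print(z,proj(c,s["tool_pos"]+T.apply([0,0,z])))
A,B=onz(c,347.5,144.5,.006),onz(c,280,219,.006);d=A-B;print((A+B)/2,np.linalg.norm(d),np.arctan2(d[1],d[0])-np.arctan2(45,40))
ct=read_camera("top");im=ct["color"];cv2.imwrite("pics/top1.png",cv2.resize(im[140:290,160:300],None,fx=4,fy=4,interpolation=cv2.INTER_CUBIC))
cs=read_camera("side");im2=cs["color"];a=cv2.resize(im2[100:240,180:340],None,fx=4,fy=4)
print(proj(ct,s["tool_pos"]),proj(cs,s["tool_pos"]))
cv2.imwrite("pics/ts1.png",np.hstack([cv2.resize(im[140:290,160:300],(390,418)),cv2.resize(im2[60:220,180:330],(392,418))]))
E
```

```text
-0.05 (np.float64(313.6575268602258), np.float64(280.6107021289053))
0 (np.float64(314.4845791194445), np.float64(235.74085731511988))
0.017 (np.float64(314.6679459332912), np.float64(225.79270665161255))
0.1 (np.float64(315.2383425492019), np.float64(194.84713174635104))
0.155 (np.float64(315.45853164618114), np.float64(182.90127161354926))
[0.46973871 0.31639411 0.006     ] 0.12152242130723867 -0.3298619042078511
(np.float64(200.46350208185063), np.float64(224.1178590306092)) (np.float64(241.4749997260422), np.float64(124.17413702783037))
```

View pics/ts1.png

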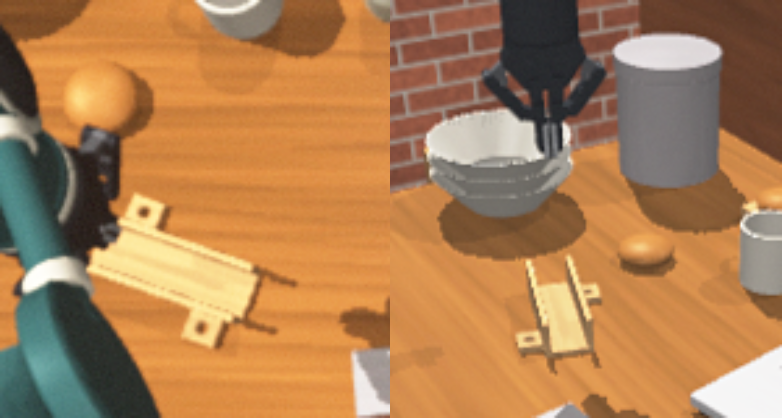

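Emit:
jog_arm:
  deltas: [0,0,0,0,0,0,1,0,0,0,0,0,0,1,0,0,0,0,0,0,1,0,0,0,0,0,0,1]

```text
time: 3.7
tool_pos: [0.4685, 0.3163, 0.1764]
tcp_rot: [-2.553, -1.831, 0.004]
wrist_force: [-0.1, -0.2, 0.1]
width: 0.68
grip_force: 0.0
```

```bash
python3 - <<'E'
from h import *
s=readout.read_state();print(s["tool_pos"],s["width"],s["wrist_force"],R.from_rotvec(s["tcp_rot"]).as_matrix().round(3).tolist(),motion([.4697,.3165,.024]))
E
```

```text
[0.46845361 0.31633005 0.17636578] 0.680036008716701 [-0.05847955 -0.22330775  0.09635311] [[0.321, 0.947, -0.002], [0.947, -0.321, -0.001], [-0.002, -0.002, -1.0]] [0.00086909 0.0013753  0.15236229]
```

Emit:
jog_arm:
  deltas: [0.0,0.001,0.04,0,0,0,1,0.0,0.001,0.08,0,0,0,1,0.0,0.001,0.11,0,0,0,1,0.0,0.001,0.13,0,0,0,1,0.0,0.001,0.145,0,0,0,1,0.0,0.001,0.152,0,0,0,1,0.0,0.001,0.152,0,0,0,1,0.0,0.001,0.152,0,0,0,1]

```text
time: 4.5
tool_pos: [0.4709, 0.317, 0.0268]
tcp_rot: [2.553, 1.831, 0.003]
wrist_force: [0.6, 0.8, 0.5]
width: 1.0
grip_force: 0.0
```

Emit:
jog_arm:
  deltas: [0,0,0,0,0,0,-1,0,0,0,0,0,0,-1]
  squeeze: 60

```text
time: 4.7
tool_pos: [0.471, 0.317, 0.0272]
tcp_rot: [2.553, 1.831, 0.004]
wrist_force: [-0.6, -0.3, 0.9]
width: 0.692
grip_force: 0.0
```

Emit:
jog_arm:
  deltas: [0,0,0,0,0,0,-1,0,0,0,0,0,0,-1]

```text
time: 4.9
tool_pos: [0.4704, 0.3166, 0.0264]
tcp_rot: [2.553, 1.831, 0.001]
wrist_force: [-0.1, 0.3, -0.1]
width: 0.329
grip_force: 0.0
```

```bash
python3 - <<'E'
from h import *
c=read_camera("wrist");cs=read_camera("side");s=readout.read_state();print(s["width"],s["grip_force"],s["tool_pos"],s["wrist_force"])
print(proj(cs,s["tool_pos"]))
cv2.imwrite("pics/ws.png",np.hstack([cv2.resize(c["color"][60:400,160:480],(400,425)),cv2.resize(cs["color"][100:220,190:300],(400,425))]))
E
```

```text
0.1423931991813894 0.0 [0.4701914  0.31650203 0.0260835 ] [ 0.27671335  0.77550792 -0.55660957]
(np.float64(244.73297959505), np.float64(174.9543803062704))
```

View pics/ws.png

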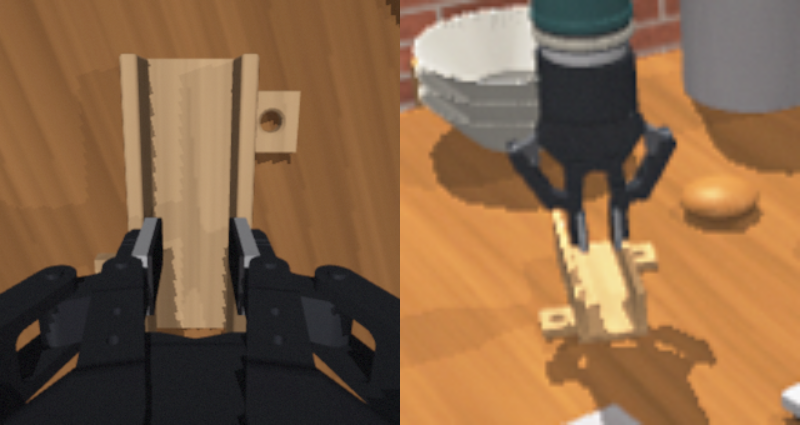

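The fingers closed above or inside the channel: in both views the tips stand 20–30 mm farther back than the stated tip extent. I'll verify by gently touching down with the fingers shut inside the channel.

Emit:
jog_arm:
  deltas: [0,0,0,0,0,0,-1,0,0,0.003,0,0,0,-1,0,0,0.006,0,0,0,-1,0,0,0.008,0,0,0,-1,0,0,0.008,0,0,0,-1]

```text
time: 5.5
tool_pos: [0.4696, 0.3162, 0.0172]
tcp_rot: [-2.553, -1.831, 0.002]
wrist_force: [0.4, -0.0, 0.2]
width: -0.0
grip_force: 0.0
```

Emit:
jog_arm:
  deltas: [0,0,0.003,0,0,0,-1,0,0,0.006,0,0,0,-1,0,0,0.006,0,0,0,-1]

```text
time: 5.8
tool_pos: [0.4697, 0.3162, 0.0113]
tcp_rot: [-2.553, -1.831, 0.002]
wrist_force: [-0.3, 0.2, 1.0]
width: -0.002
grip_force: 0.0
```

No contact though the stated tips would already be under the table, so the reported TCP is offset. I'll continue in small steps.

Emit:
jog_arm:
  deltas: [0,0,0.002,0,0,0,-1,0,0,0.004,0,0,0,-1,0,0,0.005,0,0,0,-1,0,0,0.005,0,0,0,-1]

```text
time: 6.2
tool_pos: [0.4699, 0.3164, 0.0067]
tcp_rot: [-2.553, -1.831, 0.001]
wrist_force: [-1.2, -0.1, 0.1]
width: -0.001
grip_force: 0.0
```

Emit:
jog_arm:
  deltas: [0,0,0.002,0,0,0,-1,0,0,0.004,0,0,0,-1,0,0,0.004,0,0,0,-1]

```text
time: 6.5
tool_pos: [0.4698, 0.3163, 0.0025]
tcp_rot: [-2.553, -1.831, 0.001]
wrist_force: [0.7, -0.4, -0.0]
width: 0.001
grip_force: 0.0
```

Emit:
jog_arm:
  deltas: [0,0,0.002,0,0,0,-1,0,0,0.004,0,0,0,-1,0,0,0.004,0,0,0,-1]

```text
time: 6.8
tool_pos: [0.4698, 0.3163, -0.0015]
tcp_rot: [-2.553, -1.831, 0.001]
wrist_force: [-0.6, 0.2, -0.5]
width: 0.005
grip_force: 0.0
```

Emit:
jog_arm:
  deltas: [0,0,0.002,0,0,0,-1,0,0,0.004,0,0,0,-1,0,0,0.004,0,0,0,-1]

```text
time: 7.1
tool_pos: [0.4698, 0.3163, -0.0055]
tcp_rot: [-2.553, -1.831, 0.001]
wrist_force: [-0.5, 0.1, 0.7]
width: -0.004
grip_force: 0.0
```

Emit:
jog_arm:
  deltas: [0,0,0.002,0,0,0,-1,0,0,0.003,0,0,0,-1,0,0,0.003,0,0,0,-1]

```text
time: 7.4
tool_pos: [0.4699, 0.3164, -0.0083]
tcp_rot: [-2.553, -1.831, 0.001]
wrist_force: [-0.1, 0.2, -0.1]
width: 0.002
grip_force: 0.0
```

Emit:
jog_arm:
  deltas: [0,0,0.002,0,0,0,-1,0,0,0.003,0,0,0,-1,0,0,0.003,0,0,0,-1]

```text
time: 7.7
tool_pos: [0.4701, 0.3165, -0.0112]
tcp_rot: [2.553, 1.831, 0.0]
wrist_force: [0.6, 0.7, -0.2]
width: 0.003
grip_force: 0.0
```

Emit:
jog_arm:
  deltas: [0,0,0.002,0,0,0,-1,0,0,0.003,0,0,0,-1,0,0,0.003,0,0,0,-1]

```text
time: 8.0
tool_pos: [0.4703, 0.3165, -0.0114]
tcp_rot: [2.553, 1.831, -0.001]
wrist_force: [-6.7, -4.4, 18.4]
width: -0.003
grip_force: 9.6
```

Contact at reported z = -0.0115 on the channel floor (about 7 mm up), so the real shut tip is about 18.5 mm above the reported TCP. All heights need about -35 mm correction. I'll lift, open and regrip.

Emit:
jog_arm:
  deltas: [0,0,-0.02,0,0,0,-1,0,0,-0.05,0,0,0,-1,0,0,-0.06,0,0,0,1,0,0,-0.06,0,0,0,1,0,0,-0.06,0,0,0,1,0,0,-0.06,0,0,0,1,0,0,-0.06,0,0,0,1,0,0,-0.06,0,0,0,1]

```text
time: 8.8
tool_pos: [0.4693, 0.316, 0.0447]
tcp_rot: [-2.553, -1.831, 0.003]
wrist_force: [0.5, -0.5, -0.4]
width: 0.993
grip_force: 0.0
```

Emit:
jog_arm:
  deltas: [0,0,0,0,0,0,1,0,0,0,0,0,0,1,0,0,0,0,0,0,1]

```text
time: 9.1
tool_pos: [0.4701, 0.3164, 0.0458]
tcp_rot: [2.553, 1.831, -0.0]
wrist_force: [-0.3, 0.9, 1.2]
width: 0.998
grip_force: 0.0
```

```bash
python3 - <<'E'
from h import *
s=readout.read_state();print(s["tool_pos"],s["width"],s["wrist_force"],motion([.4697,.3165,-.012]))
c=read_camera("wrist");cv2.imwrite("pics/w4.png",c["color"])
import pickle;pickle.dump((c,s),open("w4.pkl","wb"))
for z in(-.05,-.036,-.02,0):
  for y in (-.0425,.0425):print(z,y,np.round(proj(c,s["tool_pos"]+R.from_rotvec(s["tcp_rot"]).apply([0,y,z]))))
# hole detection: dark blobs within light wood
im=c["color"].astype(int)
g=cv2.cvtColor(c["color"],cv2.COLOR_BGR2HSV)
m=((g[...,1]<135)&(g[...,2]>150)).astype(np.uint8)
n,l,st,ce=cv2.connectedComponentsWithStats(m)
for i in np.argsort(-st[1:,4])[:4]+1:print(st[i],ce[i])
E
```

```text
[0.47009117 0.31641856 0.04577002] 0.9982143353172053 [-0.3255764   0.92564263  1.21007265] [-3.86438805e-05 -3.90963713e-04  5.77700648e-02]
-0.05 -0.0425 [213. 280.]
-0.05 0.0425 [411. 280.]
-0.036 -0.0425 [223. 264.]
-0.036 0.0425 [402. 264.]
-0.02 -0.0425 [233. 250.]
-0.02 0.0425 [393. 250.]
0 -0.0425 [242. 236.]
0 0.0425 [384. 236.]
[  282   108    62   198 10654] [313.70640135 202.98911207]
[ 344  105   49  220 3442] [359.92446252 191.23097037]
[ 243  105   39  220 2817] [268.83031594 222.23819666]
[500   0  31  19 371] [513.71428571   6.63881402]
```

Emit:
jog_arm:
  deltas: [0,0,0.02,0,0,0,1,0,0,0.04,0,0,0,1,0,0,0.052,0,0,0,1,0,0,0.058,0,0,0,1,0,0,0.06,0,0,0,1,0,0,0.06,0,0,0,1,0,0,0.06,0,0,0,-1,0,0,0.06,0,0,0,-1]
  squeeze: 50

```text
time: 9.95
tool_pos: [0.4708, 0.3169, -0.0132]
tcp_rot: [2.553, 1.831, 0.002]
wrist_force: [-2.0, 0.5, 6.6]
width: 0.694
grip_force: 4.8
```

Emit:
jog_arm:
  deltas: [0,0,0,0,0,0,-1,0,0,0,0,0,0,-1,0,0,0,0,0,0,-1,0,0,0,0,0,0,-1]

```text
time: 10.35
tool_pos: [0.4708, 0.317, -0.0131]
tcp_rot: [-2.553, -1.831, -0.002]
wrist_force: [-1.6, -0.1, 5.7]
width: 0.621
grip_force: 54.4
```

Gripped (0.62 opening ≈ 53 mm). Lift and carry above the base.

Emit:
jog_arm:
  deltas: [0,0,-0.015,0,0,0,-1,0,0,-0.045,0,0,0,-1,0,0,-0.08,0,0,0,-1,0,0,-0.1,0,0,0,-1,0,0,-0.1,0,0,0,-1,0,0,-0.1,0,0,0,-1]

```text
time: 10.95
tool_pos: [0.4699, 0.3162, 0.0859]
tcp_rot: [2.553, 1.831, 0.0]
wrist_force: [-0.7, 0.7, -2.0]
width: 0.62
grip_force: 53.8
```

```bash
python3 - <<'E'
from h import *
s=readout.read_state();print(s["tool_pos"],s["width"],s["grip_force"],s["wrist_force"],R.from_rotvec(s["tcp_rot"]).as_matrix().round(3).tolist(),motion([.577,.023,s["tool_pos"][2]]))
E
```

```text
[0.46988144 0.31622665 0.08586256] 0.6198269269656929 53.813345432281494 [-0.6668293   0.70844789 -1.96390244] [[0.321, 0.947, 0.0], [0.947, -0.321, -0.0], [0.0, 0.0, -1.0]] [-2.43356272e-01  1.95535112e-01  2.23185687e-05]
```

Emit:
jog_arm:
  deltas: [-0.026,0.022,0,0,0,-5,-1,-0.06,0.05,0,0,0,-10,-1,-0.095,0.08,0,0,0,-15,-1,-0.13,0.11,0,0,0,-20,-1,-0.165,0.14,0,0,0,-25,-1,-0.195,0.165,0,0,0,-29.4,-1,-0.208,0.176,0,0,0,-29.4,-1,-0.208,0.176,0,0,0,-29.4,-1]

```text
time: 11.75
tool_pos: [0.5692, 0.0607, 0.0837]
tcp_rot: [-2.009, -2.412, 0.004]
wrist_force: [-0.5, 1.2, -2.6]
width: 0.63
grip_force: 53.7
```

Emit:
jog_arm:
  deltas: [0,0,0,0,0,0,-1,0,0,0,0,0,0,-1]

```text
time: 11.95
tool_pos: [0.5688, 0.0641, 0.0848]
tcp_rot: [-2.003, -2.418, 0.002]
wrist_force: [0.4, -0.3, -1.2]
width: 0.625
grip_force: 53.7
```

```bash
python3 - <<'E'
from h import *
import pickle
c=read_camera("wrist");s=readout.read_state();pickle.dump((c,s),open("w5.pkl","wb"))
print(s["time"],s["tool_pos"],s["width"],s["q"].round(2),R.from_rotvec(s["tcp_rot"]).as_matrix().round(3).tolist())
cv2.imwrite("pics/w5.png",c["color"])
T=R.from_rotvec(s["tcp_rot"]);mid=s["tool_pos"]
for p in[(.045,.04),(-.045,-.04)]:print("hole expected",proj(c,mid+T.apply([p[0],p[1],-.013-.006])))
for p in[(.04,.045),(-.04,-.045)]:
  w=R.from_euler('z',.183).apply([*p,0])+[.577,.0225,.036];print("peg expected",proj(c,w))
E
```

```text
12.0 [0.56905159 0.06427752 0.08515909] 0.6225479959120868 [ 0.07  0.19  1.95  0.    1.01 -0.12] [[-0.187, 0.982, -0.002], [0.982, 0.187, 0.0], [0.001, -0.001, -1.0]]
hole expected (np.float64(395.7416049595813), np.float64(163.42039475396493))
hole expected (np.float64(244.69697635467446), np.float64(320.7767406203764))
peg expected (np.float64(368.09365612278054), np.float64(207.81802488271452))
peg expected (np.float64(267.2885442659028), np.float64(310.3618009655981))
```

View pics/w5.png

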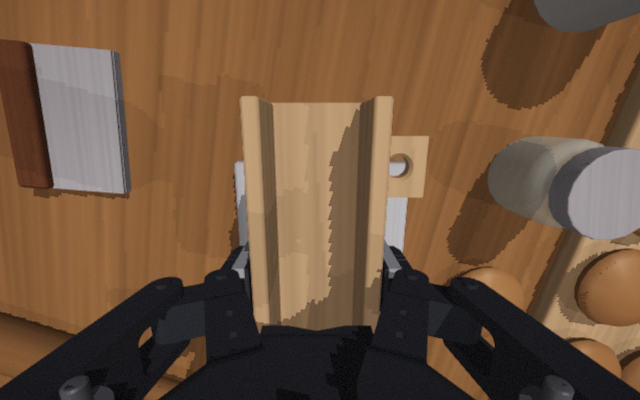

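The trough hangs square in the jaws; its hole at (398,167) is close to the expected (396,163). The base is visible behind it with its corner at (236,163). I'll refine the pegs by triangulating top and side.

```bash
python3 - <<'E'
from h import *
C={n:read_camera(n) for n in("top","side")}
I={n:cv2.imread(f"pics/{n}0.png") for n in C}
def blob(n,p):
    u,v=np.round(p).astype(int);r=9
    g=cv2.cvtColor(I[n],cv2.COLOR_BGR2GRAY)[v-r:v+r+1,u-r:u+r+1]
    m=(g<140).astype(np.uint8);k,l,st,ce=cv2.connectedComponentsWithStats(m)
    return [(st[i].tolist(),(ce[i]+[u-r,v-r]).round(1).tolist()) for i in range(1,k) if st[i,4]>3],(u-r,v-r),g
for p in[(.04,.045),(-.04,-.045)]:
    w=R.from_euler('z',.183).apply([*p,0])+[.577,.0225,0]
    for n in C:
        b,o,g=blob(n,proj(C[n],w+[0,0,.03]));print(n,"foot",np.round(proj(C[n],w+[0,0,.02]),1),"tip",np.round(proj(C[n],w+[0,0,.038]),1),"o",o)
        print(g if n=="top" else g)
E
```

```text
top foot [318.5 182.5] tip [318.4 180.8] o (np.int64(309), np.int64(173))
[[247 247 247 247 246 247 246 245 245 246 245 244 246 246 244 246 246 245
  246]
 [247 246 245 245 244 244 245 244 245 244 245 244 244 246 245 245 245 245
  245]
 [245 244 245 243 244 244 244 244 245 245 246 245 244 245 244 245 245 245
  245]
 [244 244 244 244 244 245 245 244 244 246 245 245 245 244 246 245 245 246
  246]
 [245 244 244 244 245 245 246 246 246 246 246 247 247 246 246 245 245 245
  245]
 [245 245 245 246 246 246 246 246 233 215 212 233 244 246 247 245 245 246
  245]
 [245 246 246 246 246 247 247 226 184 189 161 170 219 245 247 246 246 245
  245]
 [246 245 246 245 246 246 242 182 139 162 131 103 163 241 248 246 246 246
  245]
 [245 245 245 245 246 247 238 166 119 117 101  83 111 195 222 241 246 246
  246]
 [245 245 246 245 246 247 245 182 109  93  87  70  93 154 176 209 240 246
  246]
 [247 246 247 247 247 247 249 217 142 107 104 125 154 171 178 190 240 246
  247]
 [247 246 245 246 246 247 248 243 228 201 198 231 240 239 238 237 244 244
  245]
 [246 246 246 247 247 247 248 247 241 234 233 245 247 
[... 4655 characters left out ...]
 248 210 130 118 112 133 244 248 245 245 246
  249]
 [245 246 246 246 246 246 247 220 124 121 117 105  93 174 247 246 245 245
  250]
 [246 245 245 246 246 245 244 225 171 126  98  87  80 194 247 246 245 246
  251]
 [247 246 245 245 246 244 244 247 245 223 200 137 131 253 248 245 245 246
  252]
 [246 247 246 246 245 246 246 246 248 250 253 235 172 247 246 245 244 245
  245]
 [201 240 248 247 246 246 245 246 246 246 247 249 216 239 241 244 242 243
  237]
 [139 176 220 244 247 247 246 246 245 242 242 243 243 242 241 241 242 244
  249]
 [139 135 149 190 234 246 246 246 242 242 242 242 242 242 242 241 241 245
  228]
 [130 139 139 138 168 208 234 240 243 242 242 242 241 242 241 242 242 246
  184]]
```

```bash
python3 - <<'E'
from h import *
t,s=read_camera("top"),read_camera("side")
A=[];
for a,b in[((318.8,181.4),(332.2,200.5)),((358.8,205.6),(336.4,226.6))]:
    p,e=tri(t,a,s,b);A.append(p);print(p.round(4),e.round(4),onz(t,*a,.021).round(4),onz(s,*b,.021).round(4))
for S in(np.array(A),np.array([(onz(t,318.8,181.4,.021)+onz(s,332.2,200.5,.021))/2,(onz(t,358.8,205.6,.021)+onz(s,336.4,226.6,.021))/2])):
    d=S[0]-S[1];print(S.mean(0).round(4),np.linalg.norm(d[:2]),np.arctan2(d[1],d[0])-np.arctan2(45,40))
st=readout.read_state();print(st["time"],st["tool_pos"],R.from_rotvec(st["tcp_rot"]).as_matrix().round(3).tolist(),motion([.579,.021,st["tool_pos"][2]]))
E
```

```text
[0.6117 0.0729 0.0201] 0.0012 [0.6109 0.0732 0.021 ] [0.6115 0.0717 0.021 ]
[ 0.5492 -0.0299  0.0203] 0.001 [ 0.5486 -0.0295  0.021 ] [ 0.5491 -0.0307  0.021 ]
[0.5804 0.0215 0.0202] 0.12030193443763193 0.17985232387016326
[0.58   0.0212 0.021 ] 0.1200835702914388 0.18011919813629884
12.2 [0.56979143 0.06398214 0.08590188] [[-0.187, 0.982, -0.0], [0.982, 0.187, 0.0], [0.0, -0.0, -1.0]] [-4.39457153e-02  1.01786340e-03 -5.00273927e-06]
```

Triangulation gives z = 0.020, spacing 120.2 mm and yaw 0.180, all matching. So the seat is at (0.5803, 0.0213). I'll move above it, then down until the trough is just over the peg tips.

Emit:
jog_arm:
  deltas: [-0.015,0.002,0,0,0,0.5,-1,-0.032,0.002,0,0,0,0.5,-1,-0.043,0.002,0,0,0,0.5,-1,-0.043,0.002,0.01,0,0,0.5,-1,-0.043,0.002,0.03,0,0,0.5,-1,-0.043,0.002,0.048,0,0,0.5,-1,-0.043,0.002,0.05,0,0,0.5,-1,-0.043,0.002,0.05,0,0,0.5,-1]

```text
time: 13.0
tool_pos: [0.5789, 0.021, 0.0347]
tcp_rot: [-2.015, -2.408, 0.002]
wrist_force: [-0.6, -0.9, -1.9]
width: 0.626
grip_force: 53.7
```

Emit:
jog_arm:
  deltas: [0,0,0,0,0,0,-1,0,0,0,0,0,0,-1]

```text
time: 13.2
tool_pos: [0.5811, 0.0211, 0.0371]
tcp_rot: [2.014, 2.409, 0.002]
wrist_force: [-0.7, 0.1, -2.3]
width: 0.622
grip_force: 53.7
```

```bash
python3 - <<'E'
from h import *
import pickle
c=read_camera("wrist");s=readout.read_state();pickle.dump((c,s),open("w6.pkl","wb"))
print(s["tool_pos"],s["wrist_force"],R.from_rotvec(s["tcp_rot"]).as_matrix().round(3).tolist())
T=R.from_rotvec(s["tcp_rot"])
h=proj(c,s["tool_pos"]+T.apply([.0438,.04,-.013-.006]));print("hole exp",h)
for z in(.02,.038):print("peg exp",z,proj(c,R.from_euler('z',.18).apply([.04,.045,0])+[.5803,.0213,z]))
u,v=np.round(h).astype(int);g=cv2.cvtColor(c["color"],cv2.COLOR_BGR2GRAY)[v-25:v+26,u-25:u+26];
cv2.imwrite("pics/h6.png",cv2.resize(c["color"][v-40:v+40,u-50:u+50],None,fx=6,fy=6,interpolation=cv2.INTER_CUBIC));print(u,v)
E
```

```text
[0.58104176 0.02116812 0.03705145] [-0.51758926  0.49291675 -1.16206321] [[-0.177, 0.984, 0.002], [0.984, 0.177, 0.0], [-0.0, 0.002, -1.0]]
hole exp (np.float64(394.72197597052707), np.float64(165.97394272280042))
peg exp 0.02 (np.float64(377.93711346161166), np.float64(155.09223588266954))
peg exp 0.038 (np.float64(384.79151457182314), np.float64(158.5338417181838))
395 166
```

```bash
python3 - <<'E'
from h import *
import pickle
c,s=pickle.load(open("w6.pkl","rb"));hsv=cv2.cvtColor(c["color"],cv2.COLOR_BGR2HSV)
u0,v0=372,140
print(u0,v0)
for v in range(v0,v0+52):
    print(v,"".join(("w" if hsv[v,u,1]>75 and hsv[v,u,2]>110 else ("." if hsv[v,u,2]>150 else ("o" if hsv[v,u,2]>100 else "#"))) for u in range(u0,u0+62)))
E
```

```text
372 140
140 wwwwwwwwwwwwwwwwwwwwwwwwwwwwwwwwwwwwwwwwwwwwwwwwwwwwwwww..wwww
141 wwwwwwwwwwwwwwwwwwwwwwwwwwwwwwwwwwwwwwwwwwwwwwwwwwwwwwww..wwww
142 wwwwwwwwwwwwwwwwwwwwwwwwwwwwwwwwwwwwwwwwwwwwwwwwwwwwwwww..wwww
143 wwwwwwwwwwwwwwwwwwwwwwwwwwwwwwwwwwwwwwwwwwwwwwwwwwwwwwww..wwww
144 wwwwwwwwwwwwwwwwwwwwwwwwwwwwwwwwwwwwwwwwwwwwwwwwwwwwwwww..wwww
145 wwwwwwwwwwwwwwwwwwwwwwwwwwwwwwwwwwwwwwwwwwwwwwwwwwwwwww...wwww
146 wwwwwwwwwwwwwwwwwwwwwwwwwwwwwwwwwwwwwwwwwwwwwwwwwwwwwww...wwww
147 wwwwwwwwwwwwwwwwwwwwwwwwwwwwwwwwwwwwwwwwwwwwwwwwwwwwwww...wwww
148 wwwwwwwwwwwwwwwwwwwwwwwwwwwwwwwwwwwwwwwwwwwwwwwwwwwwwww..owwww
149 wwwwwwwwwwwwwwwwwwwwwwwwwwwwwwwwwwwwwwwwwwwwwwwwwwwwwww..owwww
150 wwwwwwwwwwwwwwwwwwwwwwwwwwwwwwwwwwwwwwwwwwwwwwwwwwwwwww..wwwww
151 wwwwwwwwwwwwwwwwwwwwwwwwwwwwwwwwwwwwwwwwwwwwwwwwwwwwwww..wwwww
152 wwwwwwwwwwwwwwwwwwwwwwwwwwwwwwwwwwwwwwwwwwwwwwwwwwwwwww..wwwww
153 wwwwwwwwwwwwwwwwwwwwwwwwwwwwwwwwwwwwwwwwwwwwwwwwwwwwwww..wwwww
154 wwwwwwwwwwwwwwwwwwwwwwwwwwwwwwwwwwwwwwwwwwwwwwwwwwwwww..owwwww
155 wwwwwwwwwwwwwwwwwwwwwwwwwwwwwwwwwwwwwwwwwwwwwwwwwwwwww...wwwww
156 wwwwwwwwwwwwwwww
[... 1691 characters left out ...]
wwwwwwwwwwwwwwwwwwww..wwwwwwww
182 wwwwwwwwwwwwwwwwwwwwwwwwwwwwwwwwwwwwwwwwwwwwwwwwwwww..wwwwwwww
183 wwwwwwwwwwwwwwwwwwwwwwwwwwwwwwwwwwwwwwwwwwwwwwwwwwww..wwwwwwww
184 wwwwwwwwwwwwwwwwwwwwwwwwwwwwwwwwwwwwwwwwwwwwwwwwwwww..wwwwwwww
185 wwwwwwwwwwwwwwwwwwwwwwwwwwwwwwwwwwwwwwwwwwwwwwwwwwww.owwwwwwww
186 wwwwwwwwwwwwwwwwwwwwwwwwwwwwwwwwwwwwwwwwwwwwwwwwwww...wwwwwwww
187 wwwwwwwwwwwwwwwwwwwwwwwwwwwwwwwwwwwwwwwwwwwwwwwwwww...wwwwwwww
188 wwwwwwwwwwwwwwwwwwwwwwwwwwwwwwwwwwwwwwwwwwwwwwwwwww...wwwwwwww
189 wwwwwwwwwwwwwwwwwwwwwwwwwwwwwwwwwwwwwwwwwwwwwwwwwww..owwwwwwww
190 wwwwwwwwwwwwwwwwwwwwwwwwwwwwwwwwwwwwwwwwwwwwwwwwwww..owwwwwwww
191 wwwwwwwwwwwwwwwwwwwwwwwwwwwwwwwwwwwwwwwwwwwwwwwwwww..owwwwwwww
```

The hole rim is centred at (398,166), close to the expected position. I'll let it settle, then read.

Emit:
jog_arm:
  deltas: [0,0,0.003,0,0,0,-1,0,0,0.005,0,0,0,-1,0,0,0.005,0,0,0,-1,0,0,0.005,0,0,0,-1,0,0,0.005,0,0,0,-1,0,0,0.005,0,0,0,-1]

```text
time: 13.85
tool_pos: [0.5801, 0.0211, 0.0309]
tcp_rot: [2.015, 2.41, 0.0]
wrist_force: [1.0, 0.7, -2.9]
width: 0.626
grip_force: 53.7
```

```bash
python3 - <<'E'
from h import *
s=readout.read_state();print(s["tool_pos"],s["wrist_force"],R.from_rotvec(s["tcp_rot"]).as_matrix().round(4).tolist(),motion([.5798,.0223,s["tool_pos"][2]]))
c=read_camera("wrist")
hsv=cv2.cvtColor(c["color"],cv2.COLOR_BGR2HSV)
for v in range(150,184,2):print(v," ".join("%3d"%hsv[v,u,2] if hsv[v,u,1]<75 else " ww" for u in range(384,414)))
E
```

```text
[0.58006881 0.0210922  0.03094544] [ 0.95052729  0.69292177 -2.89849412] [[-0.1768, 0.9842, 0.0001], [0.9842, 0.1768, 0.0], [-0.0, 0.0001, -1.0]] [ 1.23629611e-03 -5.09875256e-05 -2.76934319e-08]
150  ww  ww  ww  ww  ww  ww  ww  ww  ww  ww  ww  ww  ww  ww  ww  ww  ww  ww  ww  ww  ww  ww  ww  ww  ww  ww  ww  ww  ww  ww
152  ww  ww  ww  ww  ww  ww  ww  ww  ww  ww  ww  ww  ww  ww  ww  ww  ww  ww  ww  ww  ww  ww  ww  ww  ww  ww  ww  ww  ww  ww
154  ww  ww  ww  ww  ww  ww  ww  ww  ww  ww  ww  ww  ww  ww  ww  ww  ww  ww  ww  ww  ww  ww  ww  ww  ww  ww  ww  ww  ww  ww
156  ww  ww  ww  ww  ww  ww  ww  ww  ww  ww  ww  ww  92  91 100 137 163 147  ww  ww  ww  ww  ww  ww  ww  ww  ww  ww  ww  ww
158  ww  ww  ww  ww  ww  ww  ww  ww  93  75  64  60  63  77  97 145 177 178 174 144  ww  ww  ww  ww  ww  ww  ww  ww  ww  ww
160  ww  ww  ww  ww  ww  ww  86  84  88  86  87  82  73  70 118 162 177 177 178 175 147  ww  ww  ww  ww  ww  ww  ww  ww  ww
162  ww  ww  ww  ww  ww  ww  83  88  86  88  87  87  81  88 142 178 177 177 178 179 165 117  ww  ww  ww  ww  ww  ww  ww  ww
164  ww  ww  ww  ww  ww  ww  78  84 
[... 503 characters left out ...]
 178 176 175 176 177 177 177 165 124  ww  ww  ww  ww  ww  ww  ww  ww  ww  ww  ww
174  ww  ww  ww  ww  ww 152 177 177 175 175 178 176 175 176 169 136 104  ww  ww  ww  ww  ww  ww  ww  ww  ww  ww  ww  ww  ww
176  ww  ww  ww  ww  ww  ww  ww  ww 142 141 138 131  ww  ww  ww  ww  ww  ww  ww  ww  ww  ww  ww  ww  ww  ww  ww  ww  ww  ww
178  ww  ww  ww  ww  ww  ww  ww  ww  ww  ww  ww  ww  ww  ww  ww  ww  ww  ww  ww  ww  ww  ww  ww  ww  ww  ww  ww  ww  ww  ww
180  ww  ww  ww  ww  ww  ww  ww  ww  ww  ww  ww  ww  ww  ww  ww  ww  ww  ww  ww  ww  ww  ww  ww  ww  ww  ww  ww  ww  ww  ww
182  ww  ww  ww  ww  ww  ww  ww  ww  ww  ww  ww  ww  ww  ww  ww  ww  ww  ww  ww  ww  ww  ww  ww  ww  ww  ww  ww  ww  ww  ww
```

```bash
python3 - <<'E'
from h import *
c=read_camera("wrist");s=readout.read_state();T=R.from_rotvec(s["tcp_rot"]);print(s["tool_pos"])
for z in(.03,.038):print("peg exp",z,np.round(proj(c,R.from_euler('z',.18).apply([.04,.045,0])+[.5803,.0213,z]),1))
for dz in(-.013,-.021):print("hole exp (no offset)",np.round(proj(c,s["tool_pos"]+T.apply([.045,.04,dz])),1))
a=s["tool_pos"]+T.apply([.045,.04,-.021]);print("px/mm", np.array(proj(c,a+T.apply([.001,0,0])))-proj(c,a),np.array(proj(c,a+T.apply([0,.001,0])))-proj(c,a))
# tip drawn in at hole: where peg tip would appear if centred under hole
b=s["tool_pos"]+T.apply([.045,.04,0]);b[2]=.038;print("centred tip no offset",np.round(proj(c,b),1))
E
```

```text
[0.58005738 0.02111487 0.03092182]
peg exp 0.03 [385.9 158.4]
peg exp 0.038 [389.4 160.2]
hole exp (no offset) [391.9 162. ]
hole exp (no offset) [396.1 164.1]
px/mm [ 0.1486288  -2.06050241] [ 2.05844145e+00 -1.07400231e-04]
centred tip no offset [389.  160.6]
```

The peg tip is visible through the hole. By comparison the trough should go about 1 mm along tool +x, with y aligned. Shift and lower.

Emit:
jog_arm:
  deltas: [0.001,0,0.0,0,0,0,-1,0.001,0,0.004,0,0,0,-1,0.001,0,0.008,0,0,0,-1,0.001,0,0.011,0,0,0,-1,0.001,0,0.011,0,0,0,-1,0.001,0,0.011,0,0,0,-1]

```text
time: 14.55
tool_pos: [0.5796, 0.0221, 0.0196]
tcp_rot: [-2.015, -2.41, 0.001]
wrist_force: [-0.3, 0.8, -2.1]
width: 0.627
grip_force: 53.7
```

Emit:
jog_arm:
  deltas: [0,0,0.003,0,0,0,-1,0,0,0.006,0,0,0,-1,0,0,0.009,0,0,0,-1,0,0,0.011,0,0,0,-1,0,0,0.011,0,0,0,-1]

```text
time: 15.05
tool_pos: [0.5795, 0.0221, 0.0084]
tcp_rot: [-2.015, -2.41, 0.001]
wrist_force: [0.1, 0.8, -2.8]
width: 0.628
grip_force: 53.7
```

Emit:
jog_arm:
  deltas: [0,0,0.002,0,0,0,-1,0,0,0.003,0,0,0,-1,0,0,0.003,0,0,0,-1]

```text
time: 15.35
tool_pos: [0.5803, 0.0221, 0.0069]
tcp_rot: [2.015, 2.41, 0.001]
wrist_force: [-1.6, 0.2, 4.7]
width: 0.627
grip_force: 54.6
```

It is seated at exactly the predicted height (0.0069) with a push. Release and rise.

Emit:
jog_arm:
  deltas: [0,0,-0.002,0,0,0,1,0,0,-0.002,0,0,0,1,0,0,-0.002,0,0,0,1,0,0,-0.002,0,0,0,1,0,0,-0.002,0,0,0,1,0,0,-0.002,0,0,0,1]

```text
time: 15.95
tool_pos: [0.5798, 0.0221, 0.0078]
tcp_rot: [-2.015, -2.41, 0.0]
wrist_force: [0.3, -0.2, 0.2]
width: 0.998
grip_force: 0.0
```

Emit:
jog_arm:
  deltas: [0,0,-0.01,0,0,0,1,0,0,-0.03,0,0,0,1,0,0,-0.07,0,0,0,1,0,0,-0.11,0,0,0,1,0,0,-0.14,0,0,0,1,0,0,-0.16,0,0,0,1,0,0,-0.16,0,0,0,1,0,0,-0.16,0,0,0,1]

```text
time: 16.75
tool_pos: [0.5799, 0.0221, 0.1682]
tcp_rot: [2.015, 2.409, 0.001]
wrist_force: [-0.3, 0.3, -1.1]
width: 0.996
grip_force: 0.0
```

```bash
python3 - <<'E'
from h import *
c=read_camera("wrist");s=readout.read_state();print(s["time"],s["tool_pos"],s["width"])
Z=R.from_euler('z',.18);seat=np.array([.5803,.0213,0])
for p in[(.04,.045),(-.04,-.045)]:
    u,v=np.round(proj(c,seat+Z.apply([*p,.03]))).astype(int);print(u,v)
    hsv=cv2.cvtColor(c["color"],cv2.COLOR_BGR2HSV)
    if 0<=v-14 and v+14<400:
        for r in range(v-14,v+15,2):print(r," ".join("%3d"%hsv[r,k,2] if hsv[r,k,1]<75 else " ww" for k in range(u-14,u+15)))
# leg geometry guesses from slicer frame: origin = seat - 20mm y
O=seat+Z.apply([0,-.02,0]);print("origin",O)
mark=O+Z.apply([0,.02-.098-.087,.045]);t,sd=read_camera("top"),read_camera("side")
face=mark+Z.apply([0,-.12,0]);print("mark",mark,np.round(proj(t,mark)),np.round(proj(sd,mark)),"face0",face,np.round(proj(t,face)),np.round(proj(sd,face)))
b=O+Z.apply([0,-.372,.052]);print("bracket",np.round(proj(t,b)),np.round(proj(sd,b)))
E
```

```text
16.8 [0.57899139 0.0221073  0.16686614] 1.001754133810268
354 144
130  ww  ww  ww  ww  ww  ww  ww  ww  ww  ww  ww  ww  ww  ww  ww  ww  ww  ww  ww  ww  ww  ww  ww  ww  ww  ww  ww  ww 179
132  ww  ww  ww  ww  ww  ww  ww  ww  ww  ww  ww  ww  ww  ww  ww  ww  ww  ww  ww  ww  ww  ww  ww  ww  ww  ww  ww  ww 183
134  ww  ww  ww  ww  ww  ww  ww  ww  ww  ww  ww  ww  ww  ww  ww  ww  ww  ww  ww  ww  ww  ww  ww  ww  ww  ww  ww  ww 183
136  ww  ww  ww  ww  ww  ww  ww  ww  ww  ww  ww  ww  ww  ww  ww  ww  ww  ww  ww  ww  ww  ww  ww  ww  ww  ww  ww  ww 183
138  ww  ww  ww  ww  ww  ww  ww  ww  ww  ww  ww  ww  ww  ww  ww  ww  ww  ww  ww  ww  ww  ww  ww  ww  ww  ww  ww  ww 181
140  ww  ww  ww  ww  ww  ww  ww  ww  ww  ww  ww  ww  ww  63  65  83  71  60  ww  ww  ww  ww  ww  ww  ww  ww  ww  ww 182
142  ww  ww  ww  ww  ww  ww  ww  ww  ww  ww  ww  59  63  81  91  99 111 118 115 102  ww  ww  ww  ww  ww  ww  ww  ww 180
144  ww  ww  ww  ww  ww  ww  ww  ww  ww  ww 100  61  69  74  77 106 138 148 142 116 104  ww  ww  ww  ww  ww  ww  ww 180
146  ww  ww  ww  ww  ww  ww  ww  ww  ww  ww  ww  50  64  70  71  98 132 13
[... 2082 characters left out ...]
 ww  ww  ww
235 173 171 152 122  ww  ww  ww  ww  ww  ww  ww  ww  ww  ww  ww  ww  ww  ww  ww  ww  ww  ww  ww  ww  ww  ww  ww  ww  ww
237 170 165 155 145 152  ww  ww  ww  ww  ww  ww  ww  ww  ww  ww  ww  ww  ww  ww  ww  ww  ww  ww  ww  ww  ww  ww  ww  ww
239 170 170 158 133 145  ww  ww  ww  ww  ww  ww  ww  ww  ww  ww  ww  ww  ww  ww  ww  ww  ww  ww  ww  ww  ww  ww  ww  ww
241 170 169 163 154 156 156 159 144 111 111 109 109 111 109 111 110 111 108 108 111 109 107 107 108 119  ww  ww  ww  ww
origin [0.58388059 0.00162313 0.        ]
mark [ 0.61342047 -0.16071108  0.045     ] [411. 179.] [392. 237.] face0 [ 0.63490402 -0.27877233  0.045     ] [458. 171.] [436. 262.]
bracket [492. 165.] [472. 279.]
```

Both pegs stand up through the ears, so the trough is home. Next, the leg: I'll refine the frame with the mark, and check where the scraper or brush lies relative to the finger path.

```bash
python3 - <<'E'
from h import *
t,sd=read_camera("top"),read_camera("side")
Z=R.from_euler('z',.18);seat=np.array([.5803,.0213,0])
S=lambda p:(Z.inv().apply(np.array(p)-seat)*1000).round(1)
# legA: left crop top0 origin(395,135) x3.6 ; right crop (off 396px) side0 origin(385,230) x4,2.925
L=lambda u,v:(395+u/3.6,135+v/3.6); Q=lambda u,v:(385+(u-396)/4,230+v/2.925)
print("mark top", S(onz(t,*L(62,158),.051)),"expect 0,-185")
for p in[(213,65),(268,70)]:print("slab",S(onz(t,*L(*p),.015)))
print("knuckle tri",[x if i else S(x) for i,x in enumerate(tri(t,L(296,140),sd,Q(657,118)))],"expect -16,-366,~58")
for p in[(205,43),(243,200)]:print("plate top corners",S(onz(t,*L(*p),.085)))
print("lever tip side",S(onz(sd,*Q(567,120),.053)))
for n,u,v in(("plate side corners",640,12),("",530,72)):print(n,S(onz(sd,*Q(u,v),.085)))
s=readout.read_state()
g=seat+Z.apply([-.017,-.185-.12-.026,0]);print("TCP target",g,motion([g[0],g[1],s["tool_pos"][2]]),np.hypot(*g[:2]))
E
```

```text
mark top [  -1.  -185.5   51. ] expect 0,-185
slab [  57.2 -319.1   15. ]
slab [  46.7 -357.9   15. ]
knuckle tri [array([ -16.3, -347.7,   57.3]), np.float64(0.002092039189231942)] expect -16,-366,~58
plate top corners [  54.6 -290.3   85. ]
plate top corners [ -57.2 -289.7   85. ]
lever tip side [ -47.2 -314.2   53. ]
plate side corners [  53.7 -290.1   85. ]
 [ -51.8 -288.2   85. ]
TCP target [ 0.62283345 -0.30739577  0.        ] [-3.32108163e-01 -1.47613560e-02 -1.46998775e-04] 0.6945600462644036
```

The mark agrees to 0.5 mm. The plate face starts near -287 mm in slicer axes (from the seat), so the leg is already at about 0.017, and the lever tip is near x = -47. I'll rise over the knife frame and then travel.

Emit:
jog_arm:
  deltas: [0,0,-0.03,0,0,0,1,0,0,-0.06,0,0,0,1,0,0,-0.08,0,0,0,1,-0.03,-0.002,-0.08,0,0,0,1,-0.075,-0.004,-0.08,0,0,0,1,-0.12,-0.008,-0.08,0,0,0,1,-0.165,-0.01,-0.08,0,0,0,1,-0.21,-0.012,-0.08,0,0,0,1]

```text
time: 17.8
tool_pos: [0.6047, -0.1882, 0.2466]
tcp_rot: [-2.014, -2.409, 0.001]
wrist_force: [0.2, -0.7, 0.1]
width: 1.003
grip_force: 0.0
```

Emit:
jog_arm:
  deltas: [-0.045,-0.002,0,0,0,0,1,-0.085,-0.003,0,0,0,0,1,-0.103,-0.004,0,0,0,0,1,-0.103,-0.004,0.03,0,0,0,1,-0.103,-0.004,0.07,0,0,0,1,-0.103,-0.004,0.11,0,0,0,1,-0.103,-0.004,0.13,0,0,0,1,-0.103,-0.004,0.13,0,0,0,1]

```text
time: 18.6
tool_pos: [0.6157, -0.2862, 0.1118]
tcp_rot: [-2.008, -2.402, 0.003]
wrist_force: [-1.1, 0.7, -0.9]
width: 0.999
grip_force: 0.0
```

Emit:
jog_arm:
  deltas: [0,0,0,0,0,0,1,0,0,0,0,0,0,1]

```text
time: 18.8
tool_pos: [0.6209, -0.2892, 0.1201]
tcp_rot: [2.013, 2.408, 0.001]
wrist_force: [-0.3, -0.3, 1.2]
width: 1.001
grip_force: 0.0
```

```bash
cat >> h.py <<'E'
Z=R.from_euler('z',.18);seat=np.array([.5803,.0213,0])
S=lambda p:(Z.inv().apply(np.array(p)-seat)*1000).round(1)
W=lambda x,y,z:seat+Z.apply(np.array([x,y,z])/1000)
E
python3 - <<'E'
from h import *
import pickle
c=read_camera("wrist");s=readout.read_state();pickle.dump((c,s),open("w7.pkl","wb"))
print(s["time"],s["tool_pos"],"slicer",S(s["tool_pos"]),s["q"].round(2),R.from_rotvec(s["tcp_rot"]).as_matrix().round(3).tolist())
P=lambda *a:np.round(proj(c,W(*a))).astype(int)
im=c["color"].copy()
for a,col in(((0,-185,51),(0,0,255)),((55,-287,85),(255,0,0)),((-55,-287,85),(255,0,0)),((-16.5,-348,58),(0,255,0)),((-40,-315,53),(0,255,255))):
    print(a,P(*a));cv2.circle(im,tuple(map(int,P(*a))),3,col,1)
cv2.imwrite("pics/w7.png",cv2.resize(im,(800,500)))
E
```

```text
18.85 [ 0.62110861 -0.28932157  0.12050158] slicer [ -15.5 -312.9  120.5] [-0.47  0.35  1.67  0.    1.12 -0.65] [[-0.177, 0.984, 0.004], [0.984, 0.177, -0.002], [-0.002, 0.003, -1.0]]
(0, -185, 51) [336  31]
(55, -287, 85) [416 181]
(-55, -287, 85) [257 181]
(-16.5, -348, 58) [313 246]
(-40, -315, 53) [285 207]
```

View pics/w7.png

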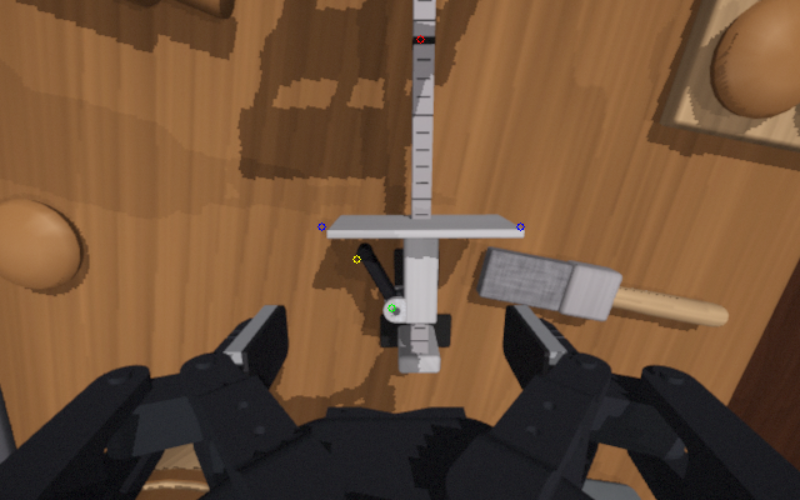

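The wrist view shows the mark (424,41), plate back edge at row ≈235, knuckle (397,310), lever tip (364,250) in display pixels (×1.25), and the brush head starting at x ≈ 481, right of the leg. I'll compute clearances.

```bash
python3 - <<'E'
from h import *
import pickle
c,s=pickle.load(open("w7.pkl","rb"))
D=lambda u,v,z:S(onz(c,u/1.25,v/1.25,z))
print("mark",D(424,41,.051));
for p in((327,235),(524,235)):print("plate back top",D(*p,.085))
for p in((338,216),(510,216)):print("plate front? top",D(*p,.085),D(*p,.033))
print("knuckle",D(397,310,.058),"lever tip",D(364,250,.053),D(359,246,.045))
for p in((481,290),(490,250),(481,297)):print("brush",D(*p,.0),D(*p,.02))
s=readout.read_state();print(s["tool_pos"],S(s["tool_pos"]),R.from_rotvec(s["tcp_rot"]).as_matrix().round(4).tolist(),motion(W(-18,-311,s["tool_pos"][2]*1000)))
E
```

```text
mark [   2.5 -186.2   51. ]
plate back top [ -52.2 -291.9   85. ]
plate back top [  57.5 -292.2   85. ]
plate front? top [ -45.6 -281.2   85. ] [ -53.8 -290.    33. ]
plate front? top [  48.8 -281.5   85. ] [  65.8 -290.3   33. ]
knuckle [ -13.  -349.5   58. ] lever tip [ -34.6 -309.1   53. ] [ -38.6 -308.4   45. ]
brush [  57.4 -358.    -0. ] [  52.3 -350.2   20. ]
brush [  62.6 -323.5    0. ] [  57.1 -318.2   20. ]
brush [  57.8 -364.3    0. ] [  52.6 -356.    20. ]
[ 0.62110861 -0.28932157  0.12050158] [ -15.5 -312.9  120.5] [[-0.1772, 0.9842, 0.0036], [0.9842, 0.1772, -0.0018], [-0.0024, 0.0033, -1.0]] [ 1.90422264e-03 -2.54241038e-03 -1.28724326e-05]
```

Clear: the fingers pass 10 mm off the brush and straddle the lever. Descend.

Emit:
jog_arm:
  deltas: [0,0,0.03,0,0,0,1,0,0,0.06,0,0,0,1,0,0,0.085,0,0,0,1,0,0,0.1,0,0,0,1,0,0,0.108,0,0,0,1,0,0,0.111,0,0,0,1,0,0,0.111,0,0,0,1,0,0,0.111,0,0,0,1]

```text
time: 19.65
tool_pos: [0.6206, -0.2894, 0.0085]
tcp_rot: [2.014, 2.408, 0.001]
wrist_force: [0.1, 0.3, -0.8]
width: 0.994
grip_force: 0.0
```

```bash
python3 - <<'E'
from h import *
s=readout.read_state();print(s["time"],S(s["tool_pos"]),s["wrist_force"],R.from_rotvec(s["tcp_rot"]).as_matrix().round(3).tolist(),motion(W(-16,-311,5)))
E
```

```text
19.65 [ -16.  -312.9    8.5] [ 0.14916805  0.26128631 -0.75732692] [[-0.177, 0.984, 0.002], [0.984, 0.177, -0.001], [-0.002, 0.002, -1.0]] [ 1.91567530e-03 -5.76488796e-05  3.48853078e-03]
```

Emit:
jog_arm:
  deltas: [0.006,0,0.002,0,0,0,1,0.015,0,0.002,0,0,0,1,0.03,0,0.002,0,0,0,1,0.047,0,0.002,0,0,0,1,0.064,0,0.002,0,0,0,1,0.08,0,0.002,0,0,0,1,0.09,0,0.002,0,0,0,1,0.096,0,0.002,0,0,0,1]

```text
time: 20.45
tool_pos: [0.6032, -0.1951, 0.006]
tcp_rot: [2.013, 2.407, -0.001]
wrist_force: [0.4, -9.3, 0.4]
width: 0.996
grip_force: 0.0
```

Emit:
jog_arm:
  deltas: [0.004,0,0,0,0,0,1,0.004,0,0,0,0,0,1]

```text
time: 20.65
tool_pos: [0.6024, -0.1907, 0.0059]
tcp_rot: [2.014, 2.408, -0.0]
wrist_force: [0.9, -4.1, 0.8]
width: 0.998
grip_force: 0.0
```

```bash
python3 - <<'E'
from h import *
import pickle
c=read_camera("wrist");s=readout.read_state();pickle.dump((c,s),open("w8.pkl","wb"))
print(s["time"],S(s["tool_pos"]),s["wrist_force"],R.from_rotvec(s["tcp_rot"]).as_matrix().round(3).tolist())
for a in((1.5,-185,51),(1.5,-195,85),(1.5,-200,85)):print(a,proj(c,W(*a)))
u=int(proj(c,W(1.5,-185,51))[0]);g=cv2.cvtColor(c["color"],cv2.COLOR_BGR2GRAY)
for v in range(60,330,2):print(v,g[v,u-16:u+20:4])if v<150 else None
v=int(proj(c,W(1.5,-195,85))[1])
print("cols plate u+40:",[(r,int(g[r,u+35])) for r in range(100,260,3)])
E
```

```text
20.7 [ -16.2 -212.5    5.9] [ 0.54125085 -4.07522582  1.71416341] [[-0.177, 0.984, 0.002], [0.984, 0.177, -0.002], [-0.002, 0.002, -1.0]]
(1.5, -185, 51) (np.float64(355.6438790130349), np.float64(213.48429390123053))
(1.5, -195, 85) (np.float64(369.14875472253965), np.float64(276.4325944475411))
(1.5, -200, 85) (np.float64(368.4278776552421), np.float64(290.44425008894285))
60 [103 102 103 104 101 102 102 102 103]
62 [88 89 92 91 90 91 91 91 89]
64 [87 88 91 91 91 91 92 91 92]
66 [ 89  86 125 124 124 126 125 123 124]
68 [ 83  86 130 129 129 128 127 128 127]
70 [ 84  83 129 128 129 128 128 129 127]
72 [ 84  80 129 128 128 128 128 128 129]
74 [ 84  82 128 128 129 127 128 128 127]
76 [ 83  81 130 129 129 128 127 128 126]
78 [ 84  82 129 129 130 128 128 127 128]
80 [ 83  81 128 130 128 129 128 127 127]
82 [ 83  82 129 128 128 128 128 126 126]
84 [ 83  81 130 128 129 129 127 128 126]
86 [ 82  81 130 128 129 128 126 127 126]
88 [ 80  82 127 108  50  50  51  51  43]
90 [ 82  79 129 123 113 112 111 111 111]
92 [ 83  82 128 128 128 127 127 127 126]
94 [ 81  81 129 129 129 128 128 127 126]
96
[... 1065 characters left out ...]
7 129 129 128 128 128]
148 [ 77  83 128 128 128 127 128 128 158]
cols plate u+40: [(100, 123), (103, 80), (106, 79), (109, 78), (112, 78), (115, 79), (118, 81), (121, 77), (124, 80), (127, 79), (130, 80), (133, 82), (136, 83), (139, 84), (142, 83), (145, 83), (148, 81), (151, 83), (154, 83), (157, 84), (160, 81), (163, 85), (166, 83), (169, 99), (172, 121), (175, 103), (178, 85), (181, 122), (184, 128), (187, 126), (190, 103), (193, 117), (196, 115), (199, 115), (202, 123), (205, 123), (208, 122), (211, 123), (214, 123), (217, 124), (220, 124), (223, 125), (226, 143), (229, 143), (232, 83), (235, 87), (238, 86), (241, 83), (244, 84), (247, 87), (250, 144), (253, 141), (256, 144), (259, 145)]
```

```bash
python3 - <<'E'
from h import *
import pickle
c,s=pickle.load(open("w8.pkl","rb"));g=cv2.cvtColor(c["color"],cv2.COLOR_BGR2GRAY)
print("rail",[int(x) for x in g[150,335:390]])
for u in(358,400,430):print(u,[(r,int(g[r,u])) for r in range(140,310,2)])
for y in(-185,-190,-195,-200):print(y,"rail top",np.round(proj(c,W(1.5,y,51)),1),"plate top",np.round(proj(c,W(20,y,85)),1),"bottom",np.round(proj(c,W(20,y,33)),1))
E
```

```text
rail [78, 78, 80, 77, 77, 78, 76, 80, 81, 119, 161, 158, 128, 128, 126, 127, 127, 128, 127, 128, 128, 127, 127, 126, 128, 128, 129, 128, 128, 128, 127, 128, 128, 158, 187, 186, 186, 186, 186, 179, 144, 84, 81, 82, 77, 79, 77, 79, 80, 80, 81, 84, 82, 82, 81]
358 [(140, 126), (142, 83), (144, 87), (146, 128), (148, 129), (150, 126), (152, 127), (154, 186), (156, 186), (158, 185), (160, 186), (162, 186), (164, 185), (166, 185), (168, 73), (170, 170), (172, 185), (174, 184), (176, 186), (178, 186), (180, 186), (182, 184), (184, 185), (186, 185), (188, 184), (190, 184), (192, 100), (194, 162), (196, 167), (198, 126), (200, 124), (202, 127), (204, 125), (206, 125), (208, 126), (210, 125), (212, 31), (214, 14), (216, 17), (218, 15), (220, 57), (222, 111), (224, 110), (226, 109), (228, 110), (230, 109), (232, 109), (234, 109), (236, 110), (238, 73), (240, 83), (242, 85), (244, 83), (246, 85), (248, 83), (250, 84), (252, 83), (254, 81), (256, 84), (258, 86), (260, 86), (262, 82), (264, 85), (266, 81), (268, 85), (270, 84), (272, 84), (274, 85), (276, 85), (278, 94), (280, 118), (282, 135), (2
[... 1766 characters left out ...]
, (240, 145), (242, 143), (244, 146), (246, 146), (248, 144), (250, 145), (252, 143), (254, 140), (256, 144), (258, 144), (260, 145), (262, 142), (264, 143), (266, 140), (268, 144), (270, 143), (272, 144), (274, 145), (276, 146), (278, 170), (280, 199), (282, 200), (284, 199), (286, 198), (288, 195), (290, 187), (292, 71), (294, 17), (296, 18), (298, 16), (300, 34), (302, 34), (304, 34), (306, 36), (308, 39)]
-185 rail top [355.6 213.5] plate top [431. 247.] bottom [389. 202.]
-190 rail top [355.2 224.7] plate top [429.3 261.8] bottom [388.4 212. ]
-195 rail top [354.9 235.7] plate top [427.7 276.2] bottom [387.7 221.7]
-200 rail top [354.5 246.4] plate top [426.2 290.3] bottom [387.1 231.3]
```

Wrist measurement: mark centre at row 216, and the face meets the rail at row 237.5. That leaves 9.7 mm to go; the plate thickness measures 4.5–5 mm, which checks.

Emit:
jog_arm:
  deltas: [0.004,0,0,0,0,0,1,0.008,0,0,0,0,0,1,0.0097,0,0,0,0,0,1,0.0097,0,0,0,0,0,1,0.0097,0,0,0,0,0,1]

```text
time: 21.2
tool_pos: [0.6007, -0.1819, 0.0059]
tcp_rot: [2.014, 2.407, -0.0]
wrist_force: [0.1, -5.9, 1.2]
width: 1.003
grip_force: 0.0
```

```bash
cat > m.py <<'E'
from h import *
def meas():
    c=read_camera("wrist");s=readout.read_state();g=cv2.cvtColor(c["color"],cv2.COLOR_BGR2GRAY).astype(int)
    print(s["time"].__round__(2),S(s["tool_pos"]),s["wrist_force"].round(1),"w",round(s["width"],3),"g",round(s["grip_force"],1),R.from_rotvec(s["tcp_rot"]).as_matrix().round(3)[:2].tolist())
    um=int(round(proj(c,W(2,-186,51))[0]));vm=int(proj(c,W(2,-186,51))[1])
    p=g[vm-25:vm+40,um-2:um+5].mean(1);i=np.where(p<60)[0];print("mark rows",(i+vm-25).tolist())
    print("rail profile",vm-4,g[vm-4:vm+36,um].tolist())
    u=um+72;print("plate col",u,[(r,int(g[r,u])) for r in range(vm+30,vm+84,2)])
    ys=np.arange(-205,-170,.5)
    rows51=[proj(c,W(2,y,51))[1] for y in ys];rows85=[proj(c,W(25,y,85))[1] for y in ys]
    if len(i):print("mark y",np.interp(i.mean()+vm-25+.5,rows51[::-1],ys[::-1]).round(2))
    return lambda r,z:np.interp(r,(rows51 if z==51 else rows85)[::-1],ys[::-1]).round(2)
E
python3 -c "
from m import *
f=meas()
print([(r,f(r,51),f(r,85)) for r in range(210,300,6)])"
```

```text
21.25 [ -16.2 -203.6    5.9] [ 0.4 -5.5  1.6] w 0.997 g 0.0 [[-0.177, 0.984, 0.002], [0.984, 0.177, -0.002]]
mark rows [214, 232, 233, 234, 235, 236, 237]
rail profile 231 [94, 53, 10, 11, 8, 18, 11, 71, 83, 83, 82, 82, 80, 84, 84, 83, 86, 86, 84, 83, 83, 84, 80, 81, 80, 81, 83, 86, 86, 86, 84, 82, 82, 82, 82, 81, 81, 82, 82, 82]
plate col 428 [(265, 126), (267, 139), (269, 143), (271, 144), (273, 145), (275, 144), (277, 144), (279, 188), (281, 196), (283, 198), (285, 197), (287, 196), (289, 191), (291, 166), (293, 21), (295, 21), (297, 21), (299, 25), (301, 33), (303, 35), (305, 28), (307, 23), (309, 17), (311, 21), (313, 22), (315, 18), (317, 22)]
mark y -184.29
[(210, np.float64(-174.42), np.float64(-170.5)), (216, np.float64(-177.06), np.float64(-170.5)), (222, np.float64(-179.74), np.float64(-170.5)), (228, np.float64(-182.44), np.float64(-170.5)), (234, np.float64(-185.17), np.float64(-171.72)), (240, np.float64(-187.94), np.float64(-173.67)), (246, np.float64(-190.74), np.float64(-175.64)), (252, np.float64(-193.57), np.float64(-177.64)), (258, np.float64(-196.44), np.float64(-179.66)), (264, np.float64(-199.34), np.float64(-181.71)), (270, np.float64(-202.27), np.float64(-183.78)), (276, np.float64(-205.0), np.float64(-185.88)), (282, np.float64(-205.0), np.float64(-188.0)), (288, np.float64(-205.0), np.float64(-190.15)), (294, np.float64(-205.0), np.float64(-192.32))]
```

The face is within 1 mm of the mark and is pushed with 5.5 N, lever open. Now close in step with a shift of the jaws towards +x, first down to contact.

Emit:
jog_arm:
  deltas: [0.0005,0.001,0,0,0,0,0.6,0.0005,0.002,0,0,0,0,0.35,0.0005,0.002,0,0,0,0,0.3,0.0005,0.002,0,0,0,0,0.3]
  squeeze: 60

```text
time: 21.65
tool_pos: [0.603, -0.1816, 0.0062]
tcp_rot: [2.011, 2.409, -0.001]
wrist_force: [-0.5, -7.9, 2.4]
width: 0.648
grip_force: 0.0
```

```bash
python3 -c "
from m import *
f=meas()" | cut -c1-400
```

```text
21.7 [ -14.  -203.7    6.2] [ 1.2 -9.2  2.4] w 0.649 g 0.0 [[-0.179, 0.984, 0.002], [0.984, 0.179, -0.003]]
mark rows [232, 233, 234, 235, 236, 237]
rail profile 231 [74, 23, 10, 11, 15, 15, 58, 78, 83, 85, 85, 83, 83, 84, 85, 86, 85, 87, 82, 86, 86, 83, 82, 81, 83, 84, 88, 88, 86, 85, 85, 83, 85, 84, 83, 83, 84, 85, 84, 86]
plate col 423 [(265, 126), (267, 142), (269, 144), (271, 147), (273, 146), (275, 146), (277, 162), (279, 198), (281, 200), (283, 201), (285, 199), (287, 196), (289, 193), (291, 103), (293, 35), (295, 36), (297, 40), (299, 30), (301, 34), (303, 38), (305, 36), (307, 36), (309, 30), (311, 21), (313, 25), (315, 22), (317, 22)]
mark y -185.83
```

Emit:
jog_arm:
  deltas: [0.0005,0.002,0,0,0,0,0.2,0.0005,0.004,0,0,0,0,0.1,0.0005,0.006,0,0,0,0,0.0,0.0005,0.008,0,0,0,0,-0.08,0.0005,0.009,0,0,0,0,-0.15,0.0005,0.01,0,0,0,0,-0.25]

```text
time: 22.3
tool_pos: [0.6126, -0.1792, 0.0065]
tcp_rot: [2.011, 2.409, -0.002]
wrist_force: [-3.1, -9.3, 5.4]
width: 0.383
grip_force: 13.9
```

```bash
python3 -c "
from m import *
f=meas()" | cut -c1-330
```

```text
22.35 [  -4.1 -203.3    6.5] [-0.4 -8.1  4.9] w 0.382 g 14.1 [[-0.179, 0.984, 0.002], [0.984, 0.179, -0.004]]
mark rows [215, 233, 234, 235, 236, 237]
rail profile 232 [81, 35, 9, 10, 15, 57, 79, 81, 82, 83, 82, 83, 84, 83, 86, 83, 82, 81, 82, 84, 81, 80, 81, 80, 84, 85, 85, 85, 82, 82, 82, 82, 82, 79, 82, 83, 81, 82, 83, 85]
plate col 400 [(266, 130), (268, 141), (270, 144), (272, 145), (274, 144), (276, 146), (278, 197), (280, 199), (282, 198), (284, 197), (286, 194), (288, 191), (290, 133), (292, 26), (294, 31), (296, 39), (298, 32), (300, 33), (302, 34), (304, 36), (306, 34), (308, 34), (310, 36), (312, 34), (314, 37), (316, 34), (318, 38)]
mark y -183.96
```

The jaws stand at 32.5 mm (lever shut) with the face level with the mark. Now squeeze firmly.

Emit:
jog_arm:
  deltas: [0,0,0,0,0,0,-1,0,0,0,0,0,0,-1,0,0,0,0,0,0,-1,0,0,0,0,0,0,-1,0,0,0,0,0,0,-1,0,0,0,0,0,0,-1]

```text
time: 22.95
tool_pos: [0.6139, -0.179, 0.0069]
tcp_rot: [2.011, 2.407, 0.001]
wrist_force: [3.3, -6.3, 3.9]
width: 0.345
grip_force: 62.5
```

```bash
python3 -c "
from m import *
f=meas()
c=read_camera('wrist')
g=cv2.cvtColor(c['color'],cv2.COLOR_BGR2GRAY).astype(int)
" | cut -c1-330
```

```text
23.0 [  -2.9 -203.1    6.8] [ 3.5 -5.4  4. ] w 0.347 g 62.6 [[-0.178, 0.984, 0.004], [0.984, 0.178, -0.003]]
mark rows [233, 234, 235, 236]
rail profile 232 [65, 9, 12, 11, 21, 70, 83, 82, 82, 81, 82, 82, 84, 81, 85, 82, 82, 86, 84, 83, 80, 81, 80, 83, 83, 84, 83, 84, 83, 84, 83, 81, 81, 81, 80, 79, 83, 80, 85, 85]
plate col 397 [(266, 140), (268, 141), (270, 144), (272, 144), (274, 144), (276, 162), (278, 205), (280, 197), (282, 197), (284, 196), (286, 193), (288, 188), (290, 74), (292, 25), (294, 33), (296, 40), (298, 33), (300, 35), (302, 35), (304, 35), (306, 34), (308, 35), (310, 35), (312, 34), (314, 35), (316, 33), (318, 33)]
mark y -185.44
```

Grip is 62 N, the jaws are fully closed on sleeve and lever, and the face is level with the band (rows 236.5 vs 236.4). Handing in.

```bash
python3 -c "
from workcell import finish_job
print(finish_job())"
```

```text
the job is handed in; nothing more can be done
None
```

I handed the job in at 23 s; the result was not reported back. The trough is home on both pegs and released. The stop leg is held at the mark (within about 1 mm by the wrist camera) with a 62 N grip. The lever appears shut, judged only from how far the jaws closed, with no picture of it shut.

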